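# Block the lamp carriage with spacers and a wedge

### The job

Slide the lamp carriage by its black post until its white-lined pointer lines up with the red mark. Then fill the space between the end stop and the carriage: stand the orange spacers upright side by side against the end stop, one, or two where there is room (a spare stays in its rack slot), and push the yellow wedge firmly down, its upright back kept against the spacers, until you feel it jam tight without shifting the carriage off the mark. Finish while still gripping the wedge and pressing it down so that it holds the stack tight; leave the other things on the worktop alone.

Things in the scene. Friction and masses are not known exactly. Their poses are not given: they have to be found in the camera images.
- bench: the fixed aluminium slide bench: a plate 70 mm (x) by 275 mm (y), 12 mm thick, origin under it on the worktop; x across, y along the track from the end stop towards the lamp, z up. On it a channel along y with floor 12 mm above the worktop and two side walls 10 mm high, 36 mm apart inside, centred on x = 0
- stop_face (a point): point on the bench: foot of the end stop's upright flat face that looks along +y, at channel floor height (12 mm above the worktop), mid-width; same axes as the bench. The end stop is a grey block 40 mm wide and 60 mm high, fixed
- end_stop: the grey fixed end stop itself, origin at the same point as stop_face
- carriage: blue carriage that slides along the bench's y and stays put (about 15 N friction). Origin at the foot of its jaw face, at channel floor height, mid-width; bench axes. The jaw face looks to the end stop and leans away: 0 mm back at the floor, 30 mm back at its top, 60 mm up. Jaw 28 mm wide, flat top to 68 mm behind the foot; behind it a lamp, 62 mm high. Starts 65 to 100 mm from the end stop
- grip (a point): centre of the black square post on the carriage, 20 by 20 mm and 38 mm high, standing on the jaw's flat top (post from 60 to 98 mm above the channel floor; the point at 78 mm), 56 mm behind the jaw foot; same axes as the bench
- index (a point): tip of the carriage's pointer (a blue tongue with a white line across the bench's edge, robot side), level along y with the centre of the post; same axes as the bench
- mark_line (a point): top of the red clip with a white line on the robot-side edge of the bench, 10 mm wide; same axes as the bench. The pointer is on the mark when index and mark_line have the same y along the bench. With the carriage there the space between end stop and jaw foot at the floor is 24 to 42 mm
- spacer_1_fin (a point): orange spacer, 28 mm wide (x), 16 mm thick (y), 60 mm tall, with an upright grip fin on top 28 mm wide, 5 mm thick, 37 mm high (97 mm in all); about 40 g. Point on the fin, 80 mm above the underside, centred; z up. It starts standing in a rack slot (slot floor 8 mm, slot walls 30 mm above the worktop). Grip the fin across its 28 mm width; the two are alike
- spacer_2_fin (a point): orange spacer, 28 mm wide (x), 16 mm thick (y), 60 mm tall, with an upright grip fin on top 28 mm wide, 5 mm thick, 37 mm high (97 mm in all); about 40 g. Point on the fin, 80 mm above the underside, centred; z up. It starts standing in a rack slot (slot floor 8 mm, slot walls 30 mm above the worktop). Grip the fin across its 28 mm width; the two are alike
- spacer_1: the same spacer, origin at the centre of its underside
- spacer_2: the same spacer, origin at the centre of its underside
- wedge_fin (a point): point on the grip fin of the yellow plastic wedge, 71 mm above the wedge's underside, 14 mm from its back face; fin 28 mm wide (x), 8 mm thick (y), from 50 to 88 mm above the underside. Wedge axes: x along its width, y from its upright back face to its sloping face, z up. It starts standing in the rack's long slot; grip the fin across its 28 mm width, from above
- wedge_tip (a point): foot of the wedge's upright back face, mid-width, on its underside. The wedge is 28 mm wide; seen from the side its back is upright and it is 23 mm thick at the underside and 48 mm at 50 mm up, the same slope as the jaw, so it jams flat between the last spacer and the jaw. If it reaches the channel floor loosely, a spacer is missing
- wedge: the same wedge (about 60 g), origin at wedge_tip. Pressing it down with 5 to 10 N jams it well; much over 20 N drives the carriage off its mark
- rack: wooden rack, 48 by 155 mm, fixed, origin under its centre; the three parts stand in it in a row along its y (spacers at -45 and -10 mm, wedge back face at +30 mm), all with their x and y parallel to the rack's
- eraser: blue and white eraser, bystander, 21x44x12 mm
- battery_9v: dark blue 9 V block battery, bystander, 18x27x47 mm
- matchbox: yellow matchbox, bystander, 36x54x15 mm
Not all that is in view belongs to the job. Of the things that look like the wedge, the middle-sized one is meant.

How it is judged:
By the outcome, as a careful person would: the job done as asked, in the order asked, and still so for the second after the job is handed in, while the arm keeps its last pose, push and grip.
It also fails if it takes over 69 s, if anything falls off the work surface, if the arm or the gripper's body presses on something with over 40 N, if the wrist force passes 120 N, or if a joint passes its speed limit or range.

### The arm

A 6-joint arm with a two-finger parallel gripper is mounted at the origin on a cart in front of the work surface, level with it; the furniture and walls round the work are solid. World frame = base frame: x ahead of the robot, y to its left, z up, the work surface at z = 0. Lengths are in mm, angles in degrees, forces in N, time in s.
With the tool pointing down it reaches from about 350 to 850 mm from the base axis. Payload 8.1 kg.
Tool frame: the origin (TCP) lies midway between the tips of the shut fingers; the grasp point (between the pads) lies 19 mm behind it (r.pinch_z is the distance from the TCP to the grasp point, in mm); z points along the fingers, y is the line along which they close (so a half turn about z gives the same grasp; the last joint's range is limited). The gripper opens to 85 mm and grips with 20 to 120 N. Pads are 22 mm wide; open, the fingers measure 114 mm over their backs; the gripper's body (76 mm by 85 mm) begins 54 mm behind the grasp point. The pads swing forward as they close: fully open they stand 13 mm farther back than shut.
Start: joints at [67.93, 7.471, 85.268, -0, 87.261, -4.893], TCP at [177.176, 573.249, 231.292] pointing down, gripper open.
Joint ranges: [-169.43, 169.43], [-51.17, 129.36], [1.28, 143.12], [-76.62, 256.62], [0, 156.53], [-152.29, 152.29]. Speed limits (degrees/s): [136.94, 136.94, 159.86, 180, 180, 180].

### API

Orientations are given as [roll, pitch, yaw] about the fixed x, y, z axes, in that order (R = Rz(yaw) Ry(pitch) Rx(roll)).
In Python, from bench import sensors, optics, job, r gives the robot as it stands.
- The arm moves only by the tool play_rows, never from a script. Its argument "motion" is a list that holds one entry, the list of rows, each a list of 6 numbers: the shift along the tool's x, y, z in cm, then the turn, a rotation vector about the tool's x, y, z in degrees. In form: [[[x, y, z, ax, ay, az], ...]]. A call has 1 to 5 rows; each row is the pose to reach, as a shift and turn from the pose commanded when the call began, along the tool's axes at that moment; what a row does not reach only later rows make up. A row lasts 1/10 s, in which the tool goes at most 50 mm and 8.59 degrees, less where a joint would pass 70% of its speed; a pose out of reach is approached as far as the arm can. A call with a gripper value outside its range is refused whole. "jaw" is the opening, from 0 (shut) to 1 (fully open), set as the call begins (left out, the last holds). The fingers move at their own pace and stop on an object; "squeeze" is the grip in N (left out, the last holds). Time passes only in rows, so rows that repeat a pose let the fingers close. It gives the time, the measured TCP pose, the force, the opening and the grip force at its end, in the units of the state.
- sensors.sense(): the state, without advancing time (a new reading comes with each control period).
- optics.snapshot(name): name is "scene" or "top" or "wrist"; returns a dict with "pixels" (480x640x3 uint8, red, green, blue), "mtx" (3x3 intrinsics, pixels), "R" (3x3) and "t" (3): a world point X has camera coordinates R X + t; the wrist camera has in their place "T_tool_cam" (4x4, takes a point from camera to tool coordinates, whose origin is the TCP and whose axes are the flange's). Camera axes: x right, y down, z forward; pixel columns grow to the right and rows downward; lengths in mm; the calibration is good to about 2 mm. The wrist camera is an equidistant fisheye: a pixel r from the principal point sees the ray r / f radians off the axis. A picture is of the moment at which its call begins: read the wrist's pose just before it. There is no depth.
- job.hand_in(): hands the job in; it is judged then, once.
The state is a dict: "time": time; "joint_pos": joint angles; "qd": joint speeds; "joint_efforts": joint torques, N m; "tool_pos": TCP position; "tcp_rot": TCP orientation; "ft_force": force on the tool from outside, world axes, zero at the start; "wrist_torque": the same for the moment, N m; "finger_gap": finger opening in mm; "grip_force": force on a finger pad.
Only numpy, scipy, OpenCV 4.12 (cv2) and the standard library are available. Lean on these libraries where they do the work, as an engineer would, in place of code of your own. Each camera call takes 0.05 s, during which the arm holds its last target. There are 200 camera calls.

## Working session

There is one attempt and no reset: what is moved stays moved. The work goes in short steps, Python scripts to look and compute and a tool call to move; the robot and the scene stay as the last step left them, time stands still between calls to the robot, and variables do not carry over. Pictures are saved under pics/ and viewed, at most 10 in all, crops included, and the job is handed in when it is done.

Besides the shell and the picture viewer there is one more tool, called after "Emit:" as a command line: name --argument value ..., lists and objects as JSON in quotes. play_rows: Moves the arm, as the interface text tells. Its arguments: {"type":"object","properties":{"motion":{"type":"array","items":{"type":"array","items":{"type":"array","items":{"type":"number"}}}},"jaw":{"type":"number"},"squeeze":{"type":"number"}},"required":["motion"]}

```bash
mkdir -p pics; ls
python3 - <<'E'
from bench import sensors, optics, job, r
import cv2,numpy as np,pickle
print(sensors.sense(), r.pinch_z)
d={}
for n in("scene","top","wrist"):
    s=optics.snapshot(n); d[n]=s; cv2.imwrite(f"pics/{n}0.png",s["pixels"][:,:,::-1])
    print(n,{k:np.round(v,3).tolist() for k,v in s.items() if k!="pixels"})
pickle.dump(d,open("d0.pkl","wb"))
E
```

```text
pics
{'time': 0.0, 'joint_pos': array([ 6.79300175e+01,  7.51528506e+00,  8.53303058e+01, -1.65404675e-03,
        8.72611826e+01, -4.89220751e+00]), 'qd': array([-0.02657066, -0.0631121 ,  0.0367576 ,  0.12177398,  0.01568238,
        0.01099034]), 'joint_efforts': array([ 1.06679952e-03, -5.69373465e+01, -5.00575483e+01, -7.66836195e-06,
        1.40819780e-02, -5.09187896e-05]), 'tool_pos': array([176.97310314, 572.72495708, 230.23274759]), 'tcp_rot': array([-1.79893475e+02, -7.45980200e-03,  1.62822299e+02]), 'ft_force': array([ 1.00353363, -0.2632719 , -0.01263278]), 'wrist_torque': array([-0.019482  , -0.0218321 ,  0.02113857]), 'grip_force': 0.0, 'finger_gap': 85.33697145843729} 18.700000000000003
scene {'mtx': [[566.421, 0.0, 325.358], [0.0, 566.421, 233.439], [0.0, 0.0, 1.0]], 'R': [[0.805, -0.593, -0.021], [-0.435, -0.566, -0.701], [0.403, 0.573, -0.713]], 't': [-521.59, 283.257, 850.63]}
top {'mtx': [[571.131, 0.0, 312.772], [0.0, 571.131, 242.618], [0.0, 0.0, 1.0]], 'R': [[0.001, -1.0, -0.005], [-0.998, -0.0, -0.07], [0.07, 0.006, -0.998]], 't': [-69.064, 583.651, 1070.473]}
wrist {'mtx': [[371.648, 0.0, 312.897], [0.0, 371.648, 238.094], [0.0, 0.0, 1.0]], 'T_tool_cam': [[0.0, -0.956, -0.294, 74.718], [1.0, 0.0, -0.0, -1.241], [0.0, -0.294, 0.956, -143.325], [0.0, 0.0, 0.0, 1.0]]}
```

View pics/top0.png

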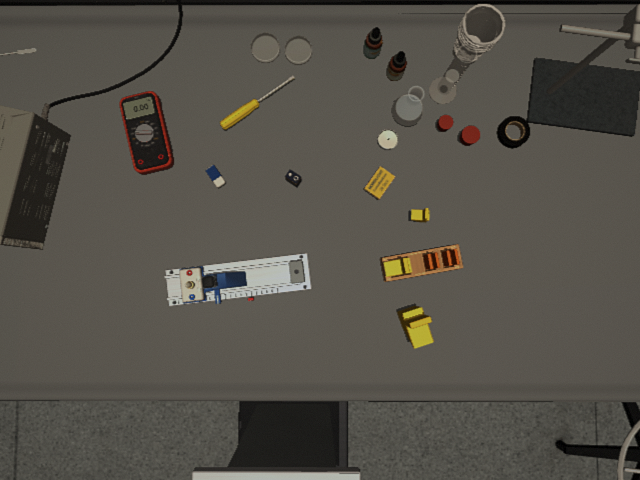

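View pics/scene0.png

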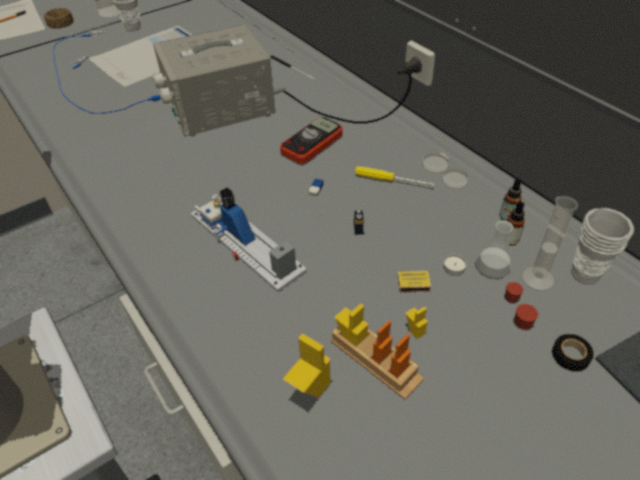

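The top view shows the bench with the end stop at (296,272), the post near (209,282), the blue pointer near (218,297) and the red clip at (251,298). In the rack, the spacers are at (431,260) and (449,257).

There are three wedge-like things: one in the rack at (397,267), a large one at (416,326) and a small one at (420,215). The rack one is the middle-sized and stands in the long slot, so it is the one meant.

```bash
cat > h.py <<'E'
import numpy as np,cv2,pickle
from scipy.spatial.transform import Rotation as Ro
def ray(s,px,pose=None):
    """world origin, dirs for pixels (N,2)"""
    px=np.atleast_2d(np.array(px,float)); K=s["mtx"]
    a=(px-[K[0,2],K[1,2]])/[K[0,0],K[1,1]]
    if "R" in s:
        d=np.c_[a,np.ones(len(a))]@s["R"]; return -s["R"].T@s["t"],d
    th=np.linalg.norm(a,axis=1)[:,None]
    d=np.c_[a/np.maximum(th,1e-9)*np.sin(th),np.cos(th)]
    p,rpy=pose; Rt=Ro.from_euler("xyz",rpy,degrees=True).as_matrix(); T=s["T_tool_cam"]
    return Rt@T[:3,3]+p, d@(Rt@T[:3,:3]).T
def onz(s,px,z,pose=None):
    o,d=ray(s,px,pose); return o+d*((z-o[2])/d[:,2])[:,None]
def proj(s,X,pose=None):
    X=np.atleast_2d(np.array(X,float)); K=s["mtx"]
    if "R" in s:
        c=X@s["R"].T+s["t"]; a=c[:,:2]/c[:,2:]
    else:
        p,rpy=pose; Rt=Ro.from_euler("xyz",rpy,degrees=True).as_matrix(); T=s["T_tool_cam"]
        c=((X-p)@Rt-T[:3,3])@T[:3,:3]; n=np.linalg.norm(c[:,:2],axis=1)[:,None]
        a=c[:,:2]/np.maximum(n,1e-9)*np.arctan2(n,c[:,2:])
    return a*[K[0,0],K[1,1]]+[K[0,2],K[1,2]]
def look(name,save=None):
    from bench import sensors,optics
    st=sensors.sense(); s=optics.snapshot(name)
    if save: cv2.imwrite(f"pics/{save}.png",s["pixels"][:,:,::-1]); pickle.dump((s,(st["tool_pos"],st["tcp_rot"])),open(save+".pkl","wb"))
    return s,(st["tool_pos"],st["tcp_rot"])
E
python3 - <<'E'
from h import *
d=pickle.load(open("d0.pkl","rb")); s=d["top"]; im=s["pixels"]; hsv=cv2.cvtColor(im,cv2.COLOR_RGB2HSV)
def blobs(lo,hi,n,z,amin=8,box=(130,230,480,360)):
    m=cv2.inRange(hsv,lo,hi); k=np.zeros_like(m); x0,y0,x1,y1=box; k[y0:y1,x0:x1]=1; m*=k
    c,_=cv2.findContours(m,0,2)
    for q in c:
        if cv2.contourArea(q)<amin: continue
        (cx,cy),wh,a=cv2.minAreaRect(q); print(n,np.round([cx,cy,*wh,a],1),onz(s,[cx,cy],z).round(0)[0])
blobs((22,150,120),(34,255,255),"yellow",58)
blobs((3,120,60),(20,255,255),"orange",8)
blobs((0,150,80),(3,255,255),"red",12,3)
blobs((100,120,40),(125,255,255),"blue",72)
print(onz(s,[[165,270],[308,255],[310,292],[169,305]],12).round(0))
print(onz(s,[[209,282]],110).round(0))
a=cv2.resize(im[240:312,155:315],None,fx=5,fy=5,interpolation=cv2.INTER_CUBIC)
b=cv2.resize(im[200:352,375:470],None,fx=2.36,fy=2.36,interpolation=cv2.INTER_CUBIC)
o=np.zeros((600,800,3),np.uint8); o[:360]=a[:360]; 
c=cv2.resize(im[238:290,375:470],None,fx=4.5,fy=4.5,interpolation=cv2.INTER_CUBIC); o[365:365+c.shape[0],:c.shape[1]]=c[:235]
cv2.imwrite("pics/crop0.png",o[:,:,::-1])
E
```

```text
yellow [421.6 332.3  25.   25.6  71.6] [ 417. -267.   58.]
yellow [412.8 312.8   6.3  20.6  71.6] [ 453. -252.   58.]
yellow [392.5 267.5  14.9  16.5  78.7] [ 535. -216.   58.]
yellow [407.1 264.9  15.1   6.5  78.7] [ 540. -242.   58.]
orange [421.3 262.5  24.6  79.7  79.9] [ 546. -278.    8.]
red [250.5 299.    2.    5.   90. ] [476.  50.  12.]
red [189. 272.   4.   4.  90.] [528. 169.  12.]
blue [192. 297.   4.   4.  90.] [481. 149.  72.]
blue [224.7 283.5  24.5  43.6  54.2] [506.  90.  72.]
[[531. 215.  12.]
 [560. -60.  12.]
 [490. -64.  12.]
 [465. 206.  12.]]
[[508. 112. 110.]]
```

View pics/crop0.png

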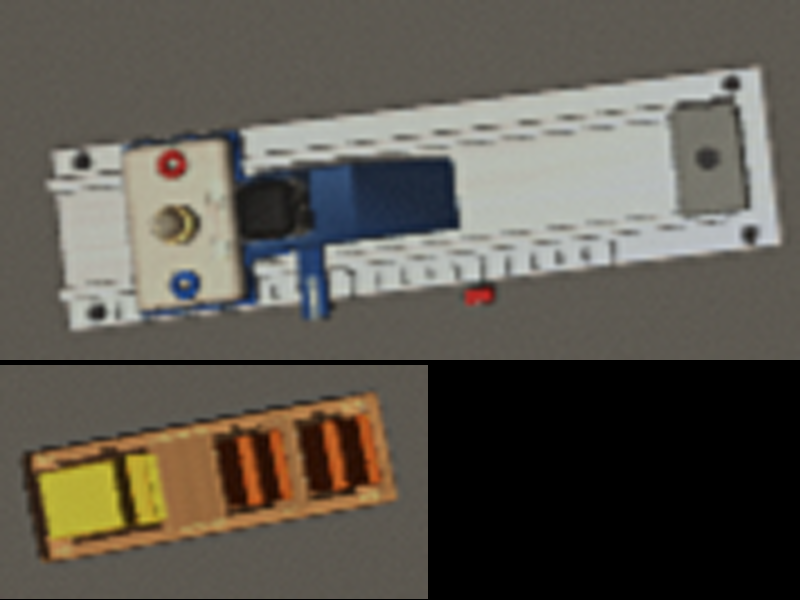

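The crop confirms that the rack wedge is the middle-sized one, with its fin on the spacer side. The pointer is at about (218,300) and the clip at (250,299). Next I'll go above the bench for a close look.

```bash
cat > go.py <<'E'
import sys
from h import *
from bench import sensors
def go(x,y,z,yaw,st=None):
    st=st or sensors.sense()
    Rt=Ro.from_euler("xyz",st["tcp_rot"],degrees=True); Rg=Ro.from_euler("xyz",[180,0,yaw],degrees=True)
    d=Rt.inv().apply(np.array([x,y,z])-st["tool_pos"])/10
    v=(Rt.inv()*Rg).as_rotvec(degrees=True)
    print("shift cm",d.round(2),"turn",v.round(1),"rows>=",round(max(np.linalg.norm(d)/5,np.linalg.norm(v)/8.59),1), "t",round(st["time"],2))
if __name__=="__main__": go(*map(float,sys.argv[1:]))
E
python3 go.py 505 60 230 96
```

```text
shift cm [-46.48 -39.31   0.09] turn [-0.1  0.  66.8] rows>= 12.2 t 0.15
```

Emit:
play_rows --motion '[[[-3.1,-2.6,0,0,0,0],[-6.2,-5.2,0,0,0,0],[-9.3,-7.8,0,0,0,0],[-12.4,-10.4,0,0,0,0],[-15.5,-13.1,0,0,0,0]]]'

```text
time: 0.65
tool_pos: [287.0, 400.8, 231.0]
tcp_rot: [-180.0, -0.0, 162.8]
ft_force: [0.8, 0.1, 0.6]
finger_gap: 85.0
grip_force: 0.0
```

Emit:
play_rows --motion '[[[-3.1,-2.6,0,0,0,0],[-6.2,-5.2,0,0,0,0],[-9.3,-7.8,0,0,0,0],[-12.4,-10.4,0,0,0,0],[-15.5,-13.1,0,0,0,0]]]'

```text
time: 1.15
tool_pos: [396.5, 229.9, 231.2]
tcp_rot: [180.0, 0.0, 162.8]
ft_force: [1.1, 0.3, -0.5]
finger_gap: 85.4
grip_force: 0.0
```

Emit:
play_rows --motion '[[[-3.1,-2.6,0,0,0,0],[-6.2,-5.2,0,0,0,0],[-9.3,-7.8,0,0,0,0],[-12.4,-10.4,0,0,0,0],[-15.5,-13.1,0,0,0,0]]]'

```text
time: 1.65
tool_pos: [505.9, 58.9, 231.1]
tcp_rot: [180.0, -0.0, 162.8]
ft_force: [0.9, 0.6, 0.5]
finger_gap: 85.6
grip_force: 0.0
```

Emit:
play_rows --motion '[[[0,0,0,0,0,8.4],[0,0,0,0,0,16.8],[0,0,0,0,0,25.2],[0,0,0,0,0,33.4]]]'

```text
time: 2.05
tool_pos: [505.2, 60.2, 230.9]
tcp_rot: [-180.0, -0.0, 129.1]
ft_force: [-0.4, 0.2, 0.2]
finger_gap: 85.3
grip_force: 0.0
```

Emit:
play_rows --motion '[[[0,0,0,0,0,8.4],[0,0,0,0,0,16.8],[0,0,0,0,0,25.2],[0,0,0,0,0,33.4],[0,0,0,0,0,33.4]]]'

```text
time: 2.55
tool_pos: [505.2, 60.4, 231.0]
tcp_rot: [-180.0, -0.0, 95.9]
ft_force: [-0.8, 0.0, -0.5]
finger_gap: 85.7
grip_force: 0.0
```

```bash
python3 - <<'E'
from h import *
s,p=look("wrist","w1"); print(p)
E
python3 go.py 505 60 230 96
```

```text
(array([505.16290454,  60.4280384 , 230.97889743]), array([-1.79967373e+02, -1.38805680e-03,  9.58846673e+01]))
shift cm [-0.04 -0.03  0.11] turn [-0.  -0.   0.2] rows>= 0.0 t 2.6
```

View pics/w1.png

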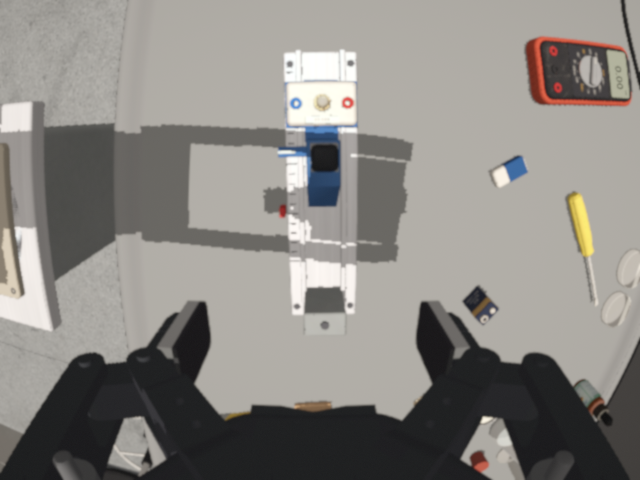

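Run:
```python
from h import *
s,p=pickle.load(open("w1.pkl","rb")); im=s["pixels"]
o=np.zeros((590,800,3),np.uint8)
a=cv2.resize(im[140:225,268:348],None,fx=5,fy=5,interpolation=cv2.INTER_CUBIC); o[:425,:400]=a
b=cv2.resize(im[270:345,285:365],None,fx=4.8,fy=4.8,interpolation=cv2.INTER_CUBIC); o[:b.shape[0],405:405+b.shape[1]]=b
cv2.imwrite("pics/w1c.png",o[:430,:,::-1])
f=lambda n,px,z:print(n,onz(s,px,z,p).round(1).tolist())
f("post",[[324,157]],110); f("clip",[[283,211]],14); f("ptr",[[282,152]],14)
f("plate",[[285,52],[357,52],[357,315],[292,315]],12)
```

```text
post [[507.4, 113.3, 110.0]]
clip [[476.2, 48.3, 14.0]]
ptr [[470.2, 106.7, 14.0]]
plate [[463.2, 205.1, 12.0], [531.7, 212.7, 12.0], [566.8, -61.3, 12.0], [495.0, -68.4, 12.0]]
```

View pics/w1c.png

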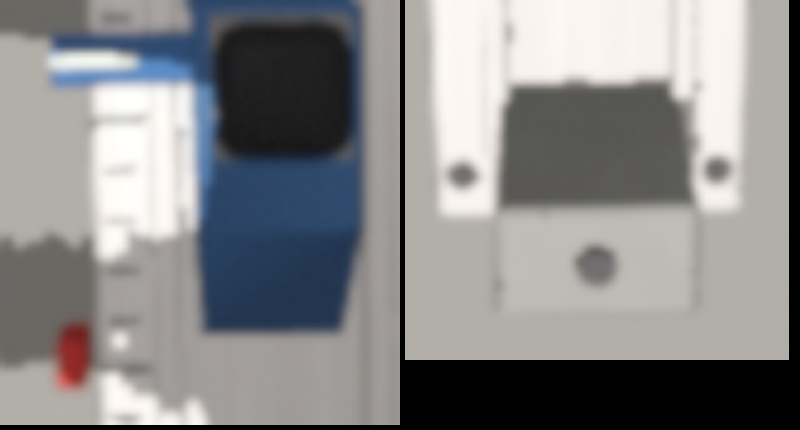

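```bash
python3 - <<'E'
from h import *
d=pickle.load(open("d0.pkl","rb")); t=d["top"]
s,p=pickle.load(open("w1.pkl","rb"))
def tri(a,b):
    o1,d1=ray(s,a,p); o2,d2=ray(t,b); d1=d1[0]/np.linalg.norm(d1);d2=d2[0]/np.linalg.norm(d2)
    k=np.linalg.lstsq(np.c_[d1,-d2],o2-o1,rcond=None)[0]; A=o1+k[0]*d1;B=o2+k[1]*d2
    return ((A+B)/2).round(1),(A-B).round(1)
print("clip",tri([282.4,211],[250.8,299])); print("ptr",tri([279,152.3],[218.2,300]))
print("posttop",tri([325,158],[208.5,281.5]))
f=lambda n,px,z:print(n,onz(s,px,z,p).round(1).tolist())
f("stopfoot",[[322.5,287.7]],12); f("stoptop",[[305,313.1],[343.5,313.1]],72); f("stopback",[[305,335],[344,335]],72)
f("post",[[325,158]],110); f("ptr",[[279,152.3]],22);f("clip",[[282.4,211]],22)
f("jawfoot",[[268+270/5,140+330/5]],12);f("jawtopedge",[[268+280/5,140+233/5]],72)
print("top stop",onz(t,[[155+672/5,240+162/5]],72), "topcam post",onz(t,[[208.5,281.5]],110))
print("top orange fins",onz(t,[[375+253/4.5,238+100/4.5],[375+338/4.5,238+85/4.5]],105).round(0).tolist())
E
python3 go.py 505 107 150 96.3
```

```text
clip (array([476.1,  49. ,  17.3]), array([-0.5,  0. ,  0. ]))
ptr (array([472.3, 107.7,  41. ]), array([-5.5,  1.2,  0.4]))
posttop (array([508.8, 112.7, 109.1]), array([-1.1, -0.2, -0. ]))
stopfoot [[524.8, -31.5, 12.0]]
stoptop [[507.1, -31.6, 72.0], [542.5, -28.1, 72.0]]
stopback [[509.4, -55.4, 72.0], [546.3, -51.9, 72.0]]
post [[508.2, 112.7, 110.0]]
ptr [[468.0, 106.8, 22.0]]
clip [[476.1, 50.2, 22.0]]
jawfoot [[514.4, 56.9, 12.0]]
jawtopedge [[511.5, 86.1, 72.0]]
top stop [[525.93054367 -26.81824097  72.        ]] topcam post [[509.33074782 112.61066595 110.        ]]
top orange fins [[547.0, -277.0, 105.0], [553.0, -310.0, 105.0]]
shift cm [4.63 0.48 8.11] turn [-0.  -0.  -0.1] rows>= 1.9 t 2.6
```

Post top is at about (508.5,112.7), the clip at (476,49.5) and the bench yaw is about 6°. The needed slide is about −59 mm along the bench, leaving a gap of about 28 mm, so one spacer fits.

```bash
python3 go.py 508.5 112.7 79 96
```

```text
shift cm [ 5.16  0.9  15.21] turn [-0.  -0.   0.2] rows>= 3.2 t 2.6
```

Emit:
play_rows --motion '[[[2.6,0.45,2.5,0,0,0],[5.15,0.9,6,0,0,0],[5.15,0.9,10,0,0,0],[5.15,0.9,13,0,0,0],[5.15,0.9,15.2,0,0,0]]]' --jaw 0.7

```text
time: 3.1
tool_pos: [507.3, 112.7, 76.5]
tcp_rot: [-179.8, 0.0, 96.3]
ft_force: [-0.0, 0.7, -0.3]
finger_gap: 59.9
grip_force: 0.0
```

Emit:
play_rows --motion '[[[0,0,0,0,0,0],[0,0,0,0,0,0],[0,0,0,0,0,0],[0,0,0,0,0,0],[0,0,0,0,0,0]]]' --jaw 0 --squeeze 50

```text
time: 3.6
tool_pos: [508.0, 112.5, 80.9]
tcp_rot: [-179.9, 0.0, 96.1]
ft_force: [-11.4, -1.9, 5.5]
finger_gap: 19.5
grip_force: 51.3
```

Run:
```python
from h import *
from bench import sensors
print(sensors.sense())
s,p=look("wrist","w2")
cv2.imwrite("pics/w2v.png",s["pixels"][:,:,::-1])
```

```text
{'time': 3.6, 'joint_pos': array([ 6.84480343e+00,  2.58321584e+00,  1.06731680e+02, -1.24010088e-02,
        7.08016795e+01,  7.22153796e-01]), 'qd': array([-9.62528440e-02, -4.62762660e-02,  1.37262188e-02, -5.66263562e-02,
        7.74828022e-05, -9.66439783e-03]), 'joint_efforts': array([ -0.92778694, -47.4189949 , -49.6156311 ,   0.22580548,
        -3.87285009,   0.42121399]), 'tool_pos': array([507.98682084, 112.46911672,  80.85040179]), 'tcp_rot': array([-1.79883581e+02,  1.31713601e-02,  9.61267529e+01]), 'ft_force': array([-11.42412389,  -1.94689483,   5.53948563]), 'wrist_torque': array([-0.20694916,  1.618168  ,  0.44763829]), 'grip_force': 51.3312041759491, 'finger_gap': 19.53899035017549}
```

View pics/w2v.png

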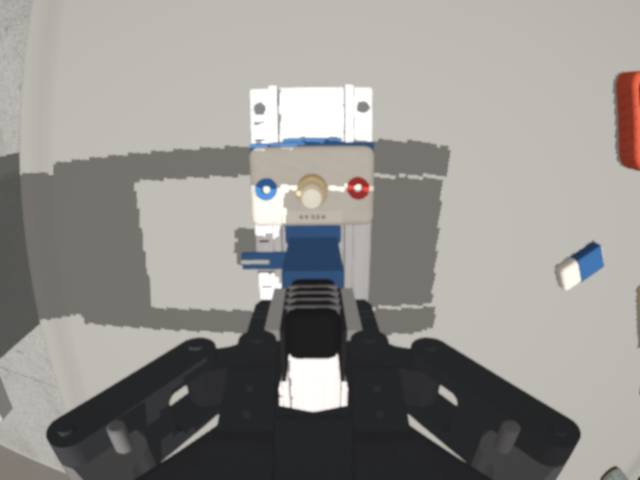

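Emit:
play_rows --motion '[[[-1.0,0,0,0,0,0],[-2.2,0,0,0,0,0],[-3.4,0,0,0,0,0],[-4.6,0,0,0,0,0],[-5.5,0,0,0,0,0]]]'

```text
time: 4.15
tool_pos: [514.3, 60.4, 80.9]
tcp_rot: [-180.0, -0.3, 96.2]
ft_force: [-6.9, 15.8, 2.6]
finger_gap: 19.0
grip_force: 50.6
```

Emit:
play_rows --motion '[[[0,0,0,0,0,0],[0,0,0,0,0,0]]]'

```text
time: 4.35
tool_pos: [514.4, 59.1, 80.9]
tcp_rot: [-180.0, -0.1, 96.1]
ft_force: [-6.5, 6.6, 1.9]
finger_gap: 18.8
grip_force: 50.8
```

Run:
```python
from h import *
from bench import sensors
q=sensors.sense(); print(q["tool_pos"],q["tcp_rot"],q["ft_force"],q["finger_gap"])
s,p=look("wrist","w3"); im=s["pixels"]
t,_=look("top","t3"); T=t["pixels"]
o=np.zeros((600,800,3),np.uint8)
o[:300,:480]=cv2.resize(im[220:320,210:370],None,fx=3,fy=3,interpolation=cv2.INTER_CUBIC)
o[305:600,:800]=cv2.resize(T[240:299+7,155:315],(800,295),interpolation=cv2.INTER_CUBIC)
cv2.imwrite("pics/w3v.png",o[:,:,::-1])
```

```text
[514.40467088  59.11894661  80.85569503] [-1.79991594e+02 -1.17745933e-01  9.61309343e+01] [-6.52640182  6.56231671  1.86197076] 18.803937060271995
```

View pics/w3v.png

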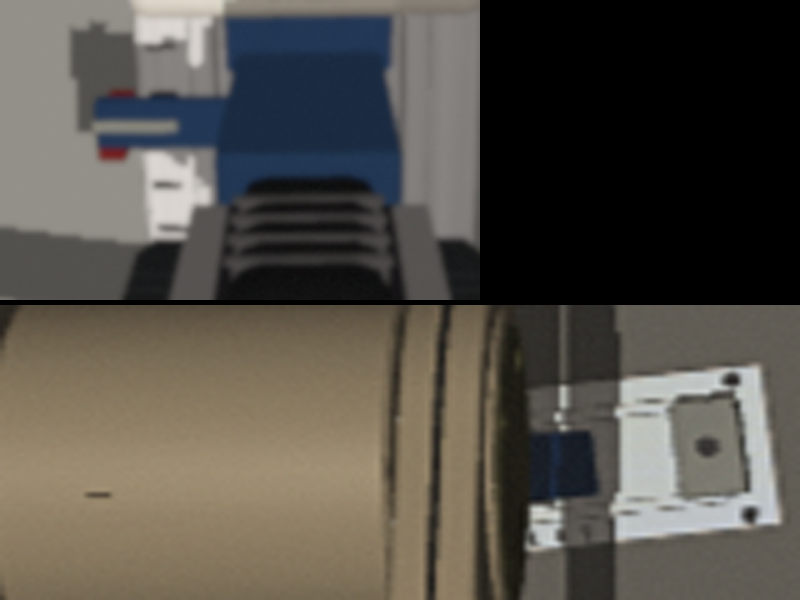

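The pointer at (248,262) now covers the clip in the wrist view, but parallax makes that view unreliable. I'll release the post and look from straight above.

Emit:
play_rows --motion '[[[0,0,0,0,0,0],[0,0,0,0,0,0],[0,0,-1,0,0,0],[0,0,-5,0,0,0],[-3,0,-5,0,0,0]]]' --jaw 0.7

```text
time: 4.95
tool_pos: [521.6, 29.7, 136.1]
tcp_rot: [179.4, 0.0, 96.2]
ft_force: [2.1, 0.4, -0.2]
finger_gap: 59.8
grip_force: 0.0
```

Emit:
play_rows --motion '[[[-4.5,0,0,0,0,0],[-4.5,0,0,0,0,0],[-4.5,0,0,0,0,0]]]'

```text
time: 5.25
tool_pos: [523.2, -17.8, 130.5]
tcp_rot: [179.9, 0.0, 95.9]
ft_force: [0.2, 0.7, -0.8]
finger_gap: 59.5
grip_force: 0.0
```

Run:
```python
from h import *
from bench import sensors
q=sensors.sense(); print(q["tool_pos"],q["tcp_rot"],q["ft_force"],q["finger_gap"])
s,p=look("wrist","w4"); im=s["pixels"]
o=np.zeros((600,800,3),np.uint8)
o[:360,:400]=cv2.resize(im[95:155,235:302-0],(400,360),interpolation=cv2.INTER_CUBIC)
o[:,405:800]=cv2.resize(im[90:390,220:417],(395,600))
cv2.imwrite("pics/w4v.png",o[:,:,::-1])
```

```text
[523.17356655 -17.77754305 130.52349539] [1.79913069e+02 1.48541632e-02 9.58802724e+01] [ 0.24547016  0.67103918 -0.78152919] 59.52903673607575
```

View pics/w4v.png

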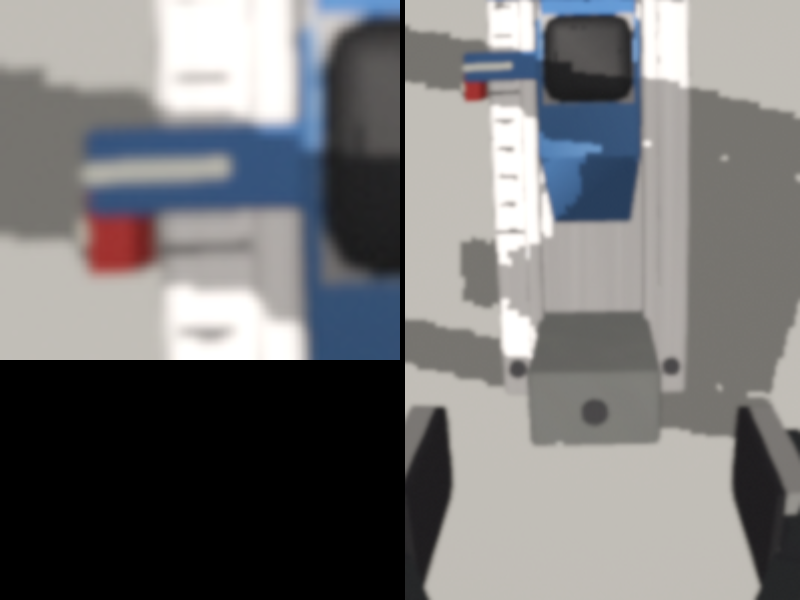

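Run:
```python
from h import *
s,p=pickle.load(open("w4.pkl","rb")); im=s["pixels"]
yh=np.array([-.1045,.9945,0])
for z in (15,17,20): print("clip edge",z,onz(s,[[254.5,140.2]],z,p)[0]@yh, onz(s,[[254.5,140.2]],z,p)[0].round(1))
for z in (20,25,30): print("ptr",z,onz(s,[[257,123.5]],z,p)[0]@yh)
X=onz(s,[[220+587*197/395/1+0-405*197/395,90+58/2]],110,p)[0]; print("post",X,X@yh)
print("stop foot",(onz(s,[[220+190*.4987,90+312/2]],12,p)@yh),"stop top",(onz(s,[[220+190*.4987,90+372/2]],72,p)@yh))
print("jaw foot",onz(s,[[220+185*.4987,90+220/2]],12,p)@yh, "stop x",onz(s,[[220+125*.4987,276],[220+254*.4987,276]],72,p))
```

```text
clip edge 15 -7.204709013069129 [476.2  42.8  15. ]
clip edge 17 -7.13780262191906 [476.5  42.9  17. ]
clip edge 20 -7.037443035193944 [477.  43.  20.]
ptr 20 4.40111195760968
ptr 25 4.343059535210301
ptr 30 4.285007112810909
post [514.21275186  58.98048316 110.        ] 4.9208579315733685
stop foot [-85.48252724] stop top [-84.18836155]
jaw foot [-50.74849835] stop x [[506.40672036 -31.44700255  72.        ]
 [544.19626221 -27.58703371  72.        ]]
```

The pointer is about 6.5 mm short of the clip's centre, measured near the nadir. I'll regrip and slide the rest.

Emit:
play_rows --motion '[[[4,0,0,0,0,0],[7.7,-0.05,0,0,0,0],[7.7,-0.05,2.5,0,0,0],[7.7,-0.05,5,0,0,0],[7.7,-0.05,5,0,0,0]]]'

```text
time: 5.8
tool_pos: [510.8, 61.3, 75.9]
tcp_rot: [-179.6, -0.0, 96.2]
ft_force: [-1.6, -0.1, -0.2]
finger_gap: 59.9
grip_force: 0.0
```

Emit:
play_rows --motion '[[[0,0,0,0,0,0],[0,0,0,0,0,0],[0,0,0,0,0,0],[0,0,0,0,0,0]]]' --jaw 0

```text
time: 6.2
tool_pos: [514.3, 59.9, 81.3]
tcp_rot: [180.0, 0.0, 96.0]
ft_force: [-7.3, 1.1, 8.6]
finger_gap: 19.0
grip_force: 50.2
```

Emit:
play_rows --motion '[[[-0.2,0,0,0,0,0],[-0.4,0,0,0,0,0],[-0.6,0,0,0,0,0],[-0.7,0,0,0,0,0],[-0.7,0,0,0,0,0]]]'

```text
time: 6.7
tool_pos: [514.9, 55.3, 81.2]
tcp_rot: [179.9, -0.2, 96.1]
ft_force: [-6.7, 12.6, 9.3]
finger_gap: 19.0
grip_force: 50.2
```

Emit:
play_rows --motion '[[[-0.1,0,0,0,0,0],[-0.19,0,0,0,0,0],[-0.19,0,0,0,0,0]]]'

```text
time: 7.0
tool_pos: [515.1, 53.6, 81.2]
tcp_rot: [179.9, -0.2, 96.1]
ft_force: [-6.8, 14.3, 9.1]
finger_gap: 19.4
grip_force: 50.2
```

Emit:
play_rows --motion '[[[0,0,0,0,0,0],[0,0,0,0,0,0]]]'

```text
time: 7.2
tool_pos: [515.1, 53.5, 81.3]
tcp_rot: [179.9, -0.2, 96.1]
ft_force: [-6.8, 12.8, 8.9]
finger_gap: 19.2
grip_force: 50.2
```

Emit:
play_rows --motion '[[[0,0,0,0,0,0],[0,0,0,0,0,0],[0,0,-1,0,0,0],[0,0,-5,0,0,0],[-3,0,-5,0,0,0]]]' --jaw 0.7

```text
time: 7.7
tool_pos: [521.5, 22.6, 135.7]
tcp_rot: [179.5, 0.0, 96.2]
ft_force: [1.0, -0.7, 1.2]
finger_gap: 59.8
grip_force: 0.0
```

Emit:
play_rows --motion '[[[-4.3,0,0,0,0,0],[-4.3,0,0,0,0,0],[-4.3,0,0,0,0,0]]]'

```text
time: 8.0
tool_pos: [522.9, -22.6, 130.1]
tcp_rot: [179.9, 0.0, 95.9]
ft_force: [0.2, -0.0, -0.3]
finger_gap: 59.8
grip_force: 0.0
```

```bash
python3 - <<'E'
from h import *
s,p=look("wrist","w5"); im=s["pixels"]; print(p)
cv2.imwrite("pics/w5v.png",cv2.resize(im[95:155,235:302],None,fx=8,fy=8,interpolation=cv2.INTER_CUBIC)[:,:,::-1])
E
python3 go.py 546 -278 230 100
```

```text
(array([522.89794911, -22.63896026, 130.14491822]), array([1.79949699e+02, 4.58778272e-03, 9.58651088e+01]))
shift cm [-25.73  -0.33 -10.03] turn [ 0.  -0.  -4.1] rows>= 5.5 t 8.05
```

View pics/w5v.png

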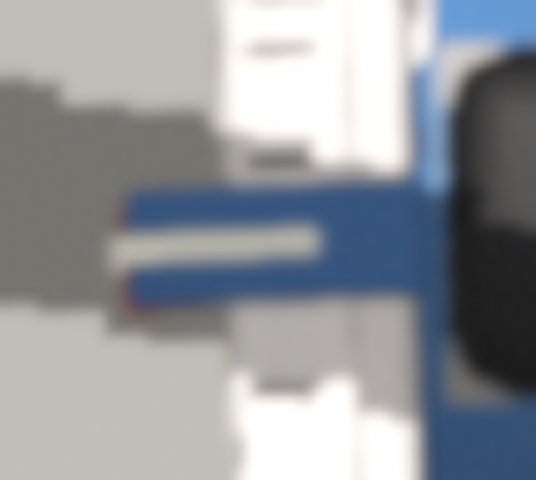

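The pointer's white line continues that of the clip: the clip sits hidden symmetrically under the pointer (red traces at crop rows 210 and 308, line at 245). So the carriage is on the mark, with a gap of about 27 mm, which takes one spacer. Next, the rack.

```bash
python3 go.py 560 -365 200 100
```

```text
shift cm [-34.53   0.16  -7.03] turn [ 0.  -0.  -4.1] rows>= 7.0 t 8.05
```

Emit:
play_rows --motion '[[[-1,0,-3,0,0,0],[-4,0,-6,0,0,0],[-8.5,0.1,-7,0,0,-1.4],[-13,0.1,-7,0,0,-2.7],[-17.5,0.1,-7,0,0,-4.1]]]' --jaw 0.6

```text
time: 8.55
tool_pos: [542.7, -195.8, 200.4]
tcp_rot: [179.9, 0.0, 100.3]
ft_force: [0.2, -0.8, 0.3]
finger_gap: 51.2
grip_force: 0.0
```

Emit:
play_rows --motion '[[[-4.5,0.3,0,0,0,0],[-9,0.6,0,0,0,0],[-13.5,0.9,0,0,0,0],[-17,1.2,0,0,0,0],[-17,1.2,0,0,0,0]]]'

```text
time: 9.05
tool_pos: [583.7, -363.7, 197.9]
tcp_rot: [-179.9, -0.0, 100.0]
ft_force: [0.5, 0.9, -1.0]
finger_gap: 50.9
grip_force: 0.0
```

Run:
```python
from h import *
s,p=look("wrist","w6"); im=s["pixels"]; print(p)
hsv=cv2.cvtColor(im,cv2.COLOR_RGB2HSV)
for n,lo,hi in (("o",(4,170,90),(16,255,255)),("y",(24,150,110),(34,255,255))):
    m=cv2.inRange(hsv,lo,hi)
    for q in cv2.findContours(m,0,2)[0]:
        if cv2.contourArea(q)>60: print(n,cv2.boundingRect(q),np.round(cv2.minAreaRect(q)[2],1),cv2.contourArea(q))
cv2.imwrite("pics/w6v.png",cv2.resize(im[60:360,200:440],None,fx=2,fy=2,interpolation=cv2.INTER_CUBIC)[:,:,::-1])
```

```text
(array([ 583.73876604, -363.66768391,  197.9169279 ]), array([-1.79929422e+02, -3.45428675e-03,  9.99833942e+01]))
o (261, 153, 41, 20) 3.1 234.5
```

View pics/w6v.png

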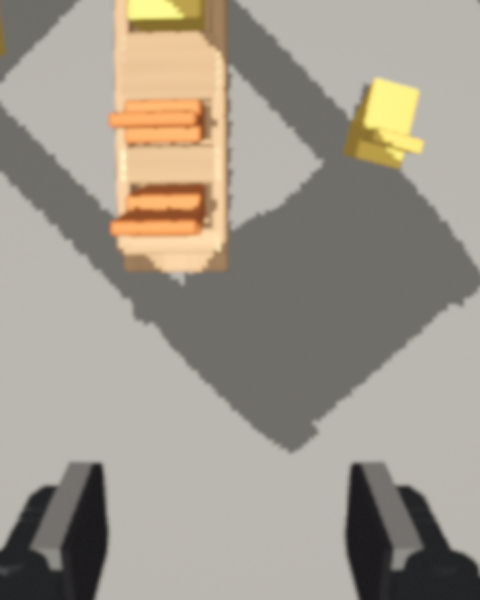

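The rack is aligned with the tool at yaw 100. The fin tops are at image (277.5,119.8) for the −10 slot and (278,173.5) for the −45 slot, and the wedge is at the top edge. That was picture 10, so from here I work by numbers only.

Run:
```python
from h import *
s,p=pickle.load(open("w6.pkl","rb")); im=s["pixels"]
hsv=cv2.cvtColor(im,cv2.COLOR_RGB2HSV)
# fin ends from brightness/hue profile: rows of the fins
for r0 in (119,120,173,174):
    print(r0,"hue/sat/val",[(c,*hsv[r0,c].tolist()) for c in list(range(250,260))+list(range(296,308))])
for c in (265,280,292): print(c,[(r_,hsv[r_,c].tolist()) for r_ in list(range(108,135,1))])
A=onz(s,[[277.5,119.7],[278,173.6]],105,p); print(A.round(1), np.linalg.norm(A[0]-A[1]), np.degrees(np.arctan2(-(A[0]-A[1])[0],(A[0]-A[1])[1])))
print(onz(s,[[254.5,119.7],[300.5,119.2],[255,174],[300.5,173]],105,p).round(1))
```

```text
119 hue/sat/val [(250, 21, 14, 185), (251, 21, 14, 185), (252, 14, 23, 189), (253, 11, 55, 201), (254, 12, 110, 225), (255, 13, 144, 247), (256, 14, 148, 255), (257, 15, 146, 255), (258, 14, 145, 255), (259, 14, 145, 255), (296, 13, 156, 244), (297, 13, 166, 220), (298, 11, 177, 180), (299, 11, 181, 141), (300, 11, 177, 128), (301, 11, 161, 130), (302, 13, 134, 141), (303, 14, 116, 152), (304, 15, 107, 160), (305, 16, 103, 173), (306, 16, 97, 197), (307, 16, 92, 218)]
120 hue/sat/val [(250, 21, 14, 185), (251, 18, 14, 185), (252, 15, 22, 188), (253, 11, 54, 200), (254, 12, 109, 224), (255, 13, 144, 245), (256, 14, 149, 255), (257, 14, 147, 255), (258, 14, 147, 255), (259, 14, 147, 255), (296, 13, 158, 239), (297, 12, 169, 214), (298, 11, 177, 174), (299, 11, 181, 138), (300, 11, 179, 127), (301, 11, 161, 130), (302, 13, 134, 141), (303, 14, 116, 152), (304, 15, 106, 157), (305, 15, 104, 162), (306, 15, 103, 173), (307, 16, 99, 190)]
173 hue/sat/val [(250, 21, 16, 112), (251, 21, 16, 112), (252, 17, 16, 113), (253, 12, 32, 118), (254, 9, 91, 152), (255, 11, 136, 205), (256, 13, 149, 2
[... 2134 characters left out ...]
15, 138, 255]), (113, [15, 141, 255]), (114, [15, 146, 243]), (115, [14, 153, 231]), (116, [14, 154, 238]), (117, [14, 149, 253]), (118, [15, 144, 255]), (119, [15, 145, 255]), (120, [14, 150, 255]), (121, [13, 156, 243]), (122, [13, 164, 221]), (123, [13, 160, 214]), (124, [14, 148, 237]), (125, [15, 141, 254]), (126, [16, 138, 255]), (127, [16, 137, 255]), (128, [15, 139, 255]), (129, [14, 145, 252]), (130, [13, 139, 237]), (131, [14, 119, 216]), (132, [15, 105, 194]), (133, [16, 98, 204]), (134, [16, 91, 227])]
[[ 547.9 -290.1  105. ]
 [ 553.8 -324.2  105. ]] 34.5255509766416 9.797430845183712
[[ 533.4 -292.3  105. ]
 [ 562.1 -287.5  105. ]
 [ 539.1 -326.8  105. ]
 [ 567.9 -321.4  105. ]]
```

```bash
python3 go.py 546.9 -290.3 140 99.8;python3 go.py 546.9 -290.3 74 99.8
```

```text
shift cm [ 7.64 -2.38  5.82] turn [-0.1 -0.1  0.2] rows>= 2.0 t 9.1
shift cm [ 7.63 -2.38 12.42] turn [-0.1 -0.1  0.2] rows>= 3.0 t 9.1
```

Emit:
play_rows --motion '[[[3.8,-1.2,1,0,0,0.2],[7.64,-2.38,4,0,0,0.2],[7.64,-2.38,7,0,0,0.2],[7.64,-2.38,10,0,0,0.2],[7.64,-2.38,12.4,0,0,0.2]]]'

```text
time: 9.6
tool_pos: [546.4, -286.7, 73.8]
tcp_rot: [-180.0, -0.1, 100.1]
ft_force: [1.1, -0.5, -0.3]
finger_gap: 51.3
grip_force: 0.0
```

Emit:
play_rows --motion '[[[0,0,0,0,0,0],[0,0,0,0,0,0]]]'

```text
time: 9.8
tool_pos: [546.9, -288.3, 75.7]
tcp_rot: [-180.0, -0.0, 100.0]
ft_force: [0.8, -0.4, 0.1]
finger_gap: 51.3
grip_force: 0.0
```

Emit:
play_rows --motion '[[[0,0,0,0,0,0],[0,0,0,0,0,0],[0,0,0,0,0,0],[0,0,0,0,0,0]]]' --jaw 0 --squeeze 30

```text
time: 10.2
tool_pos: [548.3, -290.5, 77.7]
tcp_rot: [179.8, 0.1, 99.9]
ft_force: [-0.2, 1.3, 8.0]
finger_gap: 27.1
grip_force: 30.0
```

Emit:
play_rows --motion '[[[0,0,-1,0,0,0],[0,0,-3,0,0,0],[0,0,-6,0,0,0],[0,0,-9.3,0,0,0],[0,0,-9.3,0,0,0]]]'

```text
time: 10.7
tool_pos: [549.6, -291.7, 175.6]
tcp_rot: [179.6, 0.4, 99.9]
ft_force: [0.0, -1.1, 0.2]
finger_gap: 27.4
grip_force: 29.6
```

```bash
python3 - <<'E'
from h import *; from bench import sensors; q=sensors.sense(); print(q["tool_pos"],q["tcp_rot"],q["finger_gap"],q["grip_force"],q["ft_force"])
E
python3 go.py 523.3 -18.2 170 96
```

```text
[ 549.64255645 -291.7118338   175.61353408] [179.57464412   0.39179511  99.90953309] 27.41200862556966 29.61267113685608 [ 9.28151610e-04 -1.14928721e+00  1.81655885e-01]
shift cm [27.4   2.11  0.39] turn [0.4 0.4 3.9] rows>= 5.5 t 10.7
```

Emit:
play_rows --motion '[[[2,0.2,0,0,0,0],[5,0.4,0,0,0,0],[9,0.7,0,0,0,0],[13,1.0,0,0,0,0],[17,1.3,0,0,0,0]]]'

```text
time: 11.2
tool_pos: [529.8, -118.8, 168.5]
tcp_rot: [180.0, 0.0, 99.9]
ft_force: [0.9, 0.8, 0.2]
finger_gap: 27.1
grip_force: 29.6
```

Emit:
play_rows --motion '[[[3.5,0.3,0,0,0,1],[6.5,0.5,0,0,0,2],[9,0.7,0,0,0,3],[10.4,0.8,0,0,0,4],[10.4,0.8,0,0,0,4]]]'

```text
time: 11.7
tool_pos: [520.0, -14.5, 168.6]
tcp_rot: [180.0, -0.0, 96.0]
ft_force: [-0.5, -0.1, -1.4]
finger_gap: 27.3
grip_force: 29.6
```

Emit:
play_rows --motion '[[[0,0,0,0,0,0],[0,0,0,0,0,0],[0,0,0,0,0,0]]]'

```text
time: 12.0
tool_pos: [520.3, -17.1, 168.3]
tcp_rot: [-180.0, 0.0, 95.9]
ft_force: [0.2, -0.3, -0.3]
finger_gap: 26.8
grip_force: 29.6
```

```bash
python3 go.py 523.3 -18.2 90 96
python3 - <<'E'
from h import *
s,p=look("wrist","w7"); im=s["pixels"]; print(p)
hsv=cv2.cvtColor(im,cv2.COLOR_RGB2HSV)
m=cv2.inRange(hsv,(5,90,50),(19,255,255)); 
for q in cv2.findContours(m,0,2)[0]:
    if cv2.contourArea(q)>60: print("o",cv2.boundingRect(q),np.round(cv2.minAreaRect(q),1) if 0 else cv2.minAreaRect(q),cv2.contourArea(q))
print("expected fin top px",proj(s,[p[0]+[0,0,27.3]],p), "pred stop face top",proj(s,[[507.5,-31.5,72],[544,-27.7,72]],p))
E
```

```text
shift cm [-0.14  0.29  7.83] turn [-0.   0.  -0.1] rows>= 1.6 t 12.0
(array([520.31168099, -17.09247254, 168.32913689]), array([-1.79998752e+02,  1.03346837e-02,  9.58669019e+01]))
o (590, 409, 21, 21) ((599.5773315429688, 418.72076416015625), (11.67160701751709, 22.606060028076172), 47.48955535888672) 197.5
o (586, 404, 13, 15) ((590.2827758789062, 409.43896484375), (8.1393404006958, 17.085886001586914), 42.273685455322266) 69.0
o (284, 388, 45, 24) ((306.0, 399.5), (23.0, 44.0), 90.0) 888.5
o (626, 379, 14, 21) ((633.7205200195312, 389.13232421875), (8.917926788330078, 22.809310913085938), 30.963756561279297) 135.0
o (504, 248, 22, 25) ((514.1792602539062, 259.3773498535156), (6.933647632598877, 28.30604362487793), 40.36453628540039) 164.0
o (274, 238, 78, 105) ((312.5, 290.0), (104.0, 77.0), 90.0) 6336.0
o (554, 0, 86, 37) ((594.2645263671875, 22.849327087402344), (91.92262268066406, 23.452320098876953), 22.680561065673828) 856.5
expected fin top px [[313.31490354 337.44108211]] pred stop face top [[292.3631996  256.04265613]
 [345.78718622 255.95411255]]
```

Run:
```python
from h import *
s,p=pickle.load(open("w7.pkl","rb"))
Rt=Ro.from_euler("xyz",p[1],degrees=True)
f=lambda x,y,z:proj(s,[p[0]+Rt.apply([x,y,z])],p)[0].round(1)
for dx in(6,8,10): print(dx,"bottom front",f(dx,-14,69.7),f(dx,14,69.7),"top front",f(dx,14,9.7))
for dx in(0,2.5,-2.5): print("fin top",dx,f(dx,0,-27.3))
hsv=cv2.cvtColor(s["pixels"],cv2.COLOR_RGB2HSV)
print([(r_,hsv[r_,313].tolist()) for r_ in range(232,350,2)])
```

```text
6 bottom front [289.9 241.4] [336.4 241.4] top front [344.3 281.8]
8 bottom front [289.8 238.2] [336.4 238.3] top front [344.4 277.7]
10 bottom front [289.8 235.1] [336.5 235.1] top front [344.6 273.6]
fin top 0 [313.3 337.4]
fin top 2.5 [313.3 331.7]
fin top -2.5 [313.3 343.1]
[(232, [15, 14, 151]), (234, [23, 10, 102]), (236, [15, 15, 101]), (238, [9, 99, 126]), (240, [11, 173, 147]), (242, [11, 178, 149]), (244, [11, 178, 149]), (246, [11, 176, 149]), (248, [11, 180, 149]), (250, [11, 180, 149]), (252, [11, 180, 149]), (254, [11, 180, 149]), (256, [11, 178, 149]), (258, [11, 178, 149]), (260, [11, 178, 149]), (262, [11, 178, 149]), (264, [11, 180, 149]), (266, [11, 180, 149]), (268, [11, 178, 149]), (270, [11, 178, 149]), (272, [11, 180, 149]), (274, [11, 180, 149]), (276, [11, 180, 156]), (278, [12, 176, 175]), (280, [12, 175, 181]), (282, [12, 175, 181]), (284, [12, 175, 181]), (286, [12, 175, 181]), (288, [11, 176, 171]), (290, [11, 177, 151]), (292, [11, 179, 148]), (294, [11, 177, 148]), (296, [11, 176, 149]), (298, [11, 178, 149]), (300, [11, 178, 149]), (302, [11, 178, 149]), (304, [11, 178, 149]), (306, [11, 178, 149]), (308, [11, 178, 149]), (310, [11, 180, 149]), (312, [11, 180, 149]), (314, [11, 178, 149]), (316, [11, 178, 149]), (318, [11, 178, 149]), (320, [11, 178, 149]), (322, [11, 178, 149]), (324, [11, 178, 149]), (326, [11, 177, 148]), (328, [11, 180, 149]), (330, [11, 178, 158]), (332, [11, 176, 175]), (334, [12, 176, 180]), (336, [12, 175, 181]), (338, [12, 177, 179]), (340, [10, 155, 174]), (342, [13, 33, 186]), (344, [21, 13, 194]), (346, [18, 13, 195]), (348, [18, 13, 195])]
```

Emit:
play_rows --motion '[[[-0.14,0.29,1.5,0,0,0],[-0.14,0.29,3.5,0,0,0],[-0.14,0.29,5.5,0,0,0],[-0.14,0.29,6.8,0,0,0],[-0.14,0.29,7.4,0,0,0]]]'

```text
time: 12.55
tool_pos: [522.0, -17.3, 91.9]
tcp_rot: [-179.8, -0.0, 95.9]
ft_force: [-0.3, -0.5, -1.1]
finger_gap: 27.2
grip_force: 29.6
```

Emit:
play_rows --motion '[[[0,0,0,0,0,0],[0,0,0.4,0,0,0],[0,0,0.8,0,0,0],[0,0,1.2,0,0,0],[0,0,1.3,0,0,0]]]'

```text
time: 13.05
tool_pos: [523.7, -17.4, 81.7]
tcp_rot: [180.0, 0.0, 95.9]
ft_force: [-1.9, -0.0, 7.4]
finger_gap: 27.4
grip_force: 30.4
```

Emit:
play_rows --motion '[[[-0.15,0,-0.05,0,0,0],[-0.3,0,-0.05,0,0,0],[-0.45,0,-0.05,0,0,0],[-0.45,0,-0.05,0,0,0]]]'

```text
time: 13.45
tool_pos: [523.7, -21.8, 81.8]
tcp_rot: [180.0, -0.0, 95.9]
ft_force: [-0.1, 1.6, 0.1]
finger_gap: 27.5
grip_force: 29.7
```

Emit:
play_rows --motion '[[[-0.1,0,0,0,0,0],[-0.2,0,0,0,0,0],[-0.2,0,0,0,0,0]]]'

```text
time: 13.75
tool_pos: [523.7, -22.5, 81.8]
tcp_rot: [-180.0, -0.1, 95.9]
ft_force: [-2.7, 7.6, 3.3]
finger_gap: 27.2
grip_force: 30.0
```

Emit:
play_rows --motion '[[[0.1,0,0,0,0,0],[0.1,0,0,0,0,0],[0.1,0,0,0,0,0],[0.1,0,-1,0,0,0],[0.1,0,-4,0,0,0]]]' --jaw 0.6

```text
time: 14.25
tool_pos: [521.3, -22.6, 119.5]
tcp_rot: [-179.7, -0.1, 95.9]
ft_force: [0.2, -0.7, -0.5]
finger_gap: 51.1
grip_force: 0.0
```

Emit:
play_rows --motion '[[[0,0,-3,0,0,0],[-3,0,-5,0,0,0],[-7,0,-5,0,0,0],[-9.5,0,-5,0,0,0],[-9.5,0,-5,0,0,0]]]'

```text
time: 14.75
tool_pos: [534.0, -120.5, 173.0]
tcp_rot: [179.9, 0.1, 95.7]
ft_force: [-0.4, 0.3, 0.5]
finger_gap: 51.1
grip_force: 0.0
```

```bash
python3 - <<'E'
from h import *
s,p=look("wrist","w8"); print(p)
hsv=cv2.cvtColor(s["pixels"],cv2.COLOR_RGB2HSV)
m=cv2.inRange(hsv,(5,130,80),(19,255,255))
for q in cv2.findContours(m,0,2)[0]:
    if cv2.contourArea(q)>60: print("o",cv2.boundingRect(q),cv2.minAreaRect(q))
c=np.array([523.7,-22.5,0]); yh=np.array([-.1045,.9945,0]); xh=np.array([.9945,.1045,0])
P=lambda a,b,z:proj(s,[c+a*xh+b*yh+[0,0,z]],p)[0].round(1).tolist()
print("pred fin top",P(-14,-2.5,109),P(14,2.5,109),"body",P(-14,8,12),P(14,8,12),P(14,8,72))
m=cv2.inRange(hsv,(100,110,40),(125,255,255))
for q in cv2.findContours(m,0,2)[0]:
    if cv2.contourArea(q)>200: print("blue",cv2.boundingRect(q))
E
python3 go.py 553 -320 200 99.8
```

```text
(array([ 534.02253555, -120.49092254,  173.04928282]), array([1.79926501e+02, 1.00608148e-01, 9.57393807e+01]))
o (617, 340, 19, 24) ((624.8049926757812, 350.85693359375), (11.881033897399902, 23.6545467376709), 36.25383758544922)
o (513, 129, 17, 30) ((520.058837890625, 142.26470947265625), (11.399173736572266, 30.074417114257812), 14.03624439239502)
o (288, 76, 47, 24) ((311.0, 87.5), (23.0, 46.0), 90.0)
pred fin top [286.6, 87.3] [337.8, 78.3] body [294.7, 86.9] [329.6, 86.8] [333.9, 77.2]
blue (260, 0, 72, 71)
shift cm [-20.21  -0.11  -2.73] turn [ 0.  0. -4.] rows>= 4.1 t 14.8
```

```bash
python3 go.py 550 -312 190 99.8
```

```text
shift cm [-19.38  -0.33  -1.73] turn [ 0.  0. -4.] rows>= 3.9 t 14.8
```

Emit:
play_rows --motion '[[[-3,0,-1,0,0,-1],[-7.5,-0.1,-1.7,0,0,-2],[-12,-0.2,-1.7,0,0,-3],[-16.5,-0.3,-1.7,0,0,-4],[-19.4,-0.33,-1.7,0,0,-4]]]'

```text
time: 15.3
tool_pos: [550.4, -312.4, 189.2]
tcp_rot: [180.0, 0.0, 99.9]
ft_force: [-0.4, 0.4, 0.2]
finger_gap: 51.2
grip_force: 0.0
```

Emit:
play_rows --motion '[[[0,0,0,0,0,0],[0,0,0,0,0,0]]]'

```text
time: 15.5
tool_pos: [550.4, -310.0, 188.7]
tcp_rot: [-180.0, -0.1, 99.9]
ft_force: [-0.5, 0.6, -0.9]
finger_gap: 51.3
grip_force: 0.0
```

Run:
```python
from h import *
s,p=look("wrist","w9"); print(p)
hsv=cv2.cvtColor(s["pixels"],cv2.COLOR_RGB2HSV)
m=cv2.inRange(hsv,(22,120,60),(34,255,255))
for q in cv2.findContours(m,0,2)[0]:
    if cv2.contourArea(q)>60: print("y",cv2.boundingRect(q),cv2.minAreaRect(q))
c=np.array([537.7,-237.1,0]); a=np.radians(9.8); yh=np.array([-np.sin(a),np.cos(a),0]); xh=np.array([yh[1],-yh[0],0])
P=lambda x,b,z:proj(s,[c+x*xh+b*yh+[0,0,z]],p)[0].round(1).tolist()
print("pred fin top",P(-14,-4,96),P(14,4,96),"body top",P(-14,-14,58),P(14,34,58))
cx=int(P(0,0,96)[0]); y0=int(P(0,0,96)[1])
for x in (cx-8,cx,cx+8): print(x,[(r_,*hsv[r_,x].tolist()) for r_ in range(max(0,y0-45),y0+35,2)])
for r_ in (y0,): print(r_,[(x,*hsv[r_,x].tolist()) for x in range(cx-32,cx+34,2)])
```

```text
(array([ 550.37862528, -309.96648451,  188.65374081]), array([-1.79983496e+02, -5.79716314e-02,  9.98881780e+01]))
y (398, 172, 41, 43) ((420.794189453125, 193.32354736328125), (41.95866012573242, 39.53330612182617), 14.03624439239502)
y (119, 104, 104, 67) ((170.23599243164062, 132.54800415039062), (61.26826858520508, 99.90753173828125), 79.69515228271484)
y (470, 96, 51, 61) ((495.6463623046875, 125.68295288085938), (53.41143035888672, 31.07857894897461), 51.34019470214844)
y (291, 81, 44, 64) ((312.5, 112.5), (63.0, 43.0), 90.0)
pred fin top [291.0, 133.2] [335.8, 120.7] body top [294.1, 145.9] [332.8, 81.2]
305 [(81, 22, 134, 173), (83, 23, 150, 184), (85, 23, 149, 186), (87, 25, 136, 206), (89, 27, 122, 230), (91, 28, 110, 255), (93, 29, 107, 255), (95, 29, 106, 255), (97, 29, 106, 255), (99, 29, 106, 255), (101, 29, 106, 255), (103, 29, 106, 255), (105, 29, 106, 255), (107, 29, 106, 255), (109, 29, 106, 255), (111, 29, 106, 255), (113, 29, 106, 255), (115, 29, 106, 255), (117, 29, 107, 255), (119, 27, 119, 243), (121, 25, 129, 248), (123, 27, 116, 255), (125, 27, 115, 255), (12
[... 1990 characters left out ...]
6, 89, 235)]
126 [(281, 18, 14, 182), (283, 17, 28, 181), (285, 16, 84, 224), (287, 16, 86, 243), (289, 17, 91, 240), (291, 23, 123, 243), (293, 26, 118, 255), (295, 27, 116, 255), (297, 27, 116, 255), (299, 27, 116, 255), (301, 27, 116, 255), (303, 27, 115, 255), (305, 27, 115, 255), (307, 27, 115, 255), (309, 27, 115, 255), (311, 27, 115, 255), (313, 27, 115, 255), (315, 27, 115, 255), (317, 27, 115, 255), (319, 27, 116, 255), (321, 27, 116, 255), (323, 27, 116, 255), (325, 27, 116, 255), (327, 27, 116, 255), (329, 27, 117, 255), (331, 27, 117, 255), (333, 25, 128, 250), (335, 21, 129, 201), (337, 16, 94, 216), (339, 16, 88, 236), (341, 15, 76, 190), (343, 19, 21, 135), (345, 21, 16, 112)]
```

```bash
python3 go.py 537.3 -236.5 63 99.8
```

```text
shift cm [ 7.38 -0.04 12.57] turn [-0.  -0.1  0.2] rows>= 2.9 t 15.55
```

Emit:
play_rows --motion '[[[3.8,0,1,0,0,0],[7.4,0,4,0,0,0],[7.4,0,7.5,0,0,0],[7.4,0,10.5,0,0,0],[7.4,0,12.6,0,0,0]]]'

```text
time: 16.05
tool_pos: [536.7, -234.6, 60.7]
tcp_rot: [-179.9, -0.1, 100.1]
ft_force: [0.2, 0.4, 0.2]
finger_gap: 51.0
grip_force: 0.0
```

Emit:
play_rows --motion '[[[0,0,0,0,0,0],[0,0,0,0,0,0],[0,0,0,0,0,0],[0,0,0,0,0,0]]]'

```text
time: 16.45
tool_pos: [538.9, -238.1, 64.9]
tcp_rot: [179.9, 0.1, 99.9]
ft_force: [-0.2, 0.1, 0.1]
finger_gap: 51.0
grip_force: 0.0
```

Emit:
play_rows --motion '[[[0,0,0,0,0,0],[0,0,0,0,0,0],[0,0,0,0,0,0],[0,0,0,0,0,0]]]' --jaw 0 --squeeze 60

```text
time: 16.85
tool_pos: [538.3, -238.1, 63.9]
tcp_rot: [179.9, 0.1, 99.9]
ft_force: [-1.2, 1.5, 5.6]
finger_gap: 27.0
grip_force: 59.2
```

Emit:
play_rows --motion '[[[0,0,-1,0,0,0],[0,0,-3,0,0,0],[0,0,-6,0,0,0],[0,0,-9,0,0,0],[0,0,-9,0,0,0]]]'

```text
time: 17.35
tool_pos: [540.3, -239.2, 158.9]
tcp_rot: [179.6, 0.3, 99.9]
ft_force: [0.3, -0.3, 0.4]
finger_gap: 26.7
grip_force: 59.0
```

```bash
python3 go.py 521.2 1.3 185 96
```

```text
shift cm [24.01  2.28 -2.73] turn [0.4 0.3 3.9] rows>= 4.9 t 17.35
```

Emit:
play_rows --motion '[[[1,0.1,-1.5,0,0,0],[3.5,0.3,-3,0,0,0],[7,0.6,-3.2,0,0,0],[11,1.0,-3.2,0,0,0],[14.5,1.4,-3.2,0,0,0]]]'

```text
time: 17.85
tool_pos: [525.3, -90.2, 184.6]
tcp_rot: [-179.9, -0.1, 99.9]
ft_force: [-0.6, -0.0, -0.5]
finger_gap: 26.3
grip_force: 59.0
```

Emit:
play_rows --motion '[[[3.5,0.3,0,0,0,1],[6.3,0.6,0,0,0,2],[8.5,0.8,0,0,0,3],[9.5,0.9,0,0,0,3.9],[9.5,0.9,0,0,0,3.9]]]'

```text
time: 18.35
tool_pos: [517.9, 4.6, 184.4]
tcp_rot: [-179.9, -0.0, 96.1]
ft_force: [-0.5, -0.6, -0.1]
finger_gap: 26.9
grip_force: 59.0
```

Emit:
play_rows --motion '[[[0,0,0,0,0,0],[0,0,0,0,0,0],[0,0,0,0,0,0],[0,0,0,0,0,0]]]'

```text
time: 18.75
tool_pos: [518.9, 2.1, 184.7]
tcp_rot: [-180.0, -0.0, 96.0]
ft_force: [0.7, 0.0, -0.5]
finger_gap: 27.0
grip_force: 59.0
```

```bash
python3 go.py 521.2 1.3 185 96
python3 - <<'E'
from h import *
s,p=look("wrist","w10"); print(p)
Rt=Ro.from_euler("xyz",p[1],degrees=True)
f=lambda x,y,z:proj(s,[p[0]+Rt.apply([x,y,z])],p)[0].round(1).tolist()
for dx in(0,1.6,3): print(dx,"fin top -4,+4",f(dx-4,0,-32.1),f(dx+4,0,-32.1),"front top edge",f(dx+34,-14,5.9),f(dx+34,14,5.9),"bottom front",f(dx+9,-14,55.9))
hsv=cv2.cvtColor(s["pixels"],cv2.COLOR_RGB2HSV)
m=cv2.inRange(hsv,(20,90,60),(36,255,255))
for q in cv2.findContours(m,0,2)[0]:
    if cv2.contourArea(q)>300: print("y",cv2.boundingRect(q),cv2.minAreaRect(q))
print([(r_,hsv[r_,313].tolist()) for r_ in range(205,365,2)])
E
```

```text
shift cm [-0.1   0.22 -0.03] turn [-0. -0. -0.] rows>= 0.0 t 18.75
(array([518.89032795,   2.08254712, 184.72414874]), array([-1.79987066e+02, -8.02746192e-04,  9.59713284e+01]))
0 fin top -4,+4 [313.3, 353.7] [313.3, 335.2] front top edge [279.7, 223.8] [346.9, 223.8] bottom front [288.3, 243.8]
1.6 fin top -4,+4 [313.3, 350.1] [313.4, 331.3] front top edge [279.6, 220.1] [347.0, 220.1] bottom front [288.3, 241.1]
3 fin top -4,+4 [313.3, 346.9] [313.4, 327.9] front top edge [279.5, 216.8] [347.1, 216.8] bottom front [288.2, 238.7]
y (170, 404, 45, 51) ((196.8300323486328, 431.4715270996094), (16.10344696044922, 62.75861740112305), 46.39718246459961)
y (274, 221, 79, 130) ((313.0, 285.5), (129.0, 78.0), 90.0)
y (592, 147, 30, 74) ((607.9118041992188, 183.14706420898438), (74.94351196289062, 17.220027923583984), 75.96376037597656)
[(205, [107, 145, 95]), (207, [106, 147, 92]), (209, [107, 143, 91]), (211, [107, 144, 90]), (213, [107, 142, 90]), (215, [107, 143, 89]), (217, [109, 79, 103]), (219, [16, 22, 153]), (221, [21, 109, 184]), (223, [22, 155, 188]), (225, [22, 156, 188]), (227,
[... 873 characters left out ...]
, [22, 159, 154]), (305, [22, 160, 153]), (307, [22, 160, 153]), (309, [22, 160, 153]), (311, [22, 160, 153]), (313, [22, 160, 153]), (315, [22, 159, 154]), (317, [22, 160, 153]), (319, [22, 161, 154]), (321, [22, 158, 153]), (323, [23, 160, 153]), (325, [23, 160, 153]), (327, [22, 161, 154]), (329, [22, 160, 155]), (331, [22, 157, 166]), (333, [23, 155, 181]), (335, [22, 155, 186]), (337, [23, 154, 187]), (339, [23, 155, 186]), (341, [23, 155, 186]), (343, [22, 155, 186]), (345, [22, 154, 185]), (347, [23, 153, 183]), (349, [21, 94, 179]), (351, [19, 22, 189]), (353, [21, 13, 190]), (355, [18, 13, 191]), (357, [21, 13, 190]), (359, [19, 15, 191]), (361, [21, 13, 190]), (363, [21, 13, 190])]
```

Emit:
play_rows --motion '[[[-0.1,0.22,1,0,0,0],[-0.1,0.22,3,0,0,0],[-0.1,0.22,5,0,0,0],[-0.1,0.22,6.5,0,0,0],[-0.1,0.22,7.4,0,0,0]]]'

```text
time: 19.3
tool_pos: [520.2, 1.9, 108.6]
tcp_rot: [-179.9, -0.0, 96.0]
ft_force: [-0.1, 0.0, -0.3]
finger_gap: 26.9
grip_force: 59.0
```

Emit:
play_rows --motion '[[[0,0,0,0,0,0],[0,0,0,0,0,0],[0,0,0,0,0,0]]]'

```text
time: 19.6
tool_pos: [522.1, 1.9, 112.0]
tcp_rot: [179.9, 0.0, 96.0]
ft_force: [0.0, 0.5, -0.6]
finger_gap: 26.7
grip_force: 59.0
```

Emit:
play_rows --motion '[[[-0.15,0,0.2,0,0,0],[-0.3,0,0.4,0,0,0],[-0.36,0,0.4,0,0,0],[-0.36,0,0.4,0,0,0]]]'

```text
time: 20.0
tool_pos: [521.8, -1.2, 106.9]
tcp_rot: [180.0, -0.0, 96.0]
ft_force: [1.3, 4.1, -0.6]
finger_gap: 26.9
grip_force: 59.1
```

Emit:
play_rows --motion '[[[-0.05,0,0,0,0,0],[-0.1,0,0,0,0,0],[-0.1,0,0,0,0,0]]]'

```text
time: 20.3
tool_pos: [521.8, -1.6, 107.0]
tcp_rot: [180.0, -0.1, 96.0]
ft_force: [0.3, 6.9, 0.0]
finger_gap: 27.4
grip_force: 59.2
```

Emit:
play_rows --motion '[[[0.05,0,0.3,0,0,0],[0.05,0,0.6,0,0,0],[0.05,0,0.9,0,0,0],[0.05,0,1.1,0,0,0],[0.05,0,1.1,0,0,0]]]'

```text
time: 20.8
tool_pos: [521.6, -1.4, 95.8]
tcp_rot: [180.0, -0.1, 96.0]
ft_force: [0.4, 6.5, -0.7]
finger_gap: 26.8
grip_force: 59.2
```

Emit:
play_rows --motion '[[[0,0,0.1,0,0,0],[0,0,0.2,0,0,0],[0,0,0.2,0,0,0]]]'

```text
time: 21.1
tool_pos: [521.7, -1.3, 94.0]
tcp_rot: [180.0, -0.1, 96.0]
ft_force: [0.5, 6.1, 1.7]
finger_gap: 26.8
grip_force: 59.4
```

Emit:
play_rows --motion '[[[0,0,0.1,0,0,0],[0,0,0.2,0,0,0],[0,0,0.2,0,0,0]]]'

```text
time: 21.4
tool_pos: [522.1, -1.5, 93.0]
tcp_rot: [179.9, -0.1, 96.0]
ft_force: [-2.4, 6.0, 8.1]
finger_gap: 26.6
grip_force: 60.2
```

Emit:
play_rows --motion '[[[0,0,0.1,0,0,0],[0,0,0.1,0,0,0]]]'

```text
time: 21.6
tool_pos: [522.4, -1.5, 92.7]
tcp_rot: [179.9, -0.0, 96.0]
ft_force: [-4.7, 6.3, 13.5]
finger_gap: 26.7
grip_force: 60.8
```

The wedge jams at about the predicted height (h ≈ 25 mm). I'll ease to around 9 N and check the pointer.

Emit:
play_rows --motion '[[[0,0,-0.06,0,0,0],[0,0,-0.06,0,0,0],[0,0,-0.06,0,0,0]]]'

```text
time: 21.9
tool_pos: [522.3, -1.5, 92.8]
tcp_rot: [179.9, -0.0, 96.0]
ft_force: [-2.5, 5.9, 9.0]
finger_gap: 26.9
grip_force: 60.0
```

Run:
```python
from h import *
s5,p5=pickle.load(open("w5.pkl","rb")); s,p=look("wrist","w11"); print(p)
yh=np.array([-.1045,.9945,0]); xh=np.array([.9945,.1045,0])
def meas(s,p,tag):
    hsv=cv2.cvtColor(s["pixels"],cv2.COLOR_RGB2HSV)
    # pointer predicted location: lateral -40..-30, s about -2, z 25
    for lat in (482,485,488):
        ss=np.arange(-14,10,0.25); X=np.array([lat*xh+a*yh+[0,0,25] for a in ss]); px=proj(s,X,p).astype(np.float32)
        v=cv2.remap(hsv,px[:,0].reshape(1,-1),px[:,1].reshape(1,-1),cv2.INTER_LINEAR)[0].astype(int)
        im=cv2.remap(s["pixels"],px[:,0].reshape(1,-1),px[:,1].reshape(1,-1),cv2.INTER_LINEAR)[0].astype(int)
        blue=(im[:,2]-im[:,0]>25); print(tag,lat,"blue s range",ss[blue].min() if blue.any() else None,ss[blue].max() if blue.any() else None,
          "white inside",ss[(~blue)&(ss>ss[blue].min())&(ss<ss[blue].max())][[0,-1]] if blue.any() and ((~blue)&(ss>ss[blue].min())&(ss<ss[blue].max())).any() else None)
    hs=hsv; m=((hs[...,0]<6)|(hs[...,0]>174))&(hs[...,1]>110)&(hs[...,2]>50)
    q=proj(s,[480*xh-2*yh+[0,0,20]],p)[0]; ys,xs=np.nonzero(m); k=(abs(xs-q[0])<30)&(abs(ys-q[1])<30)
    print(tag,"around",q.round(1),"red px",[(int(a),int(b)) for a,b in zip(xs[k],ys[k])][:30])
meas(s5,p5,"before"); meas(s,p,"now")
from bench import sensors; q=sensors.sense(); print(q["ft_force"],q["grip_force"],q["tool_pos"])
```

```text
(array([522.27338354,  -1.50377582,  92.75876927]), array([ 1.79919253e+02, -4.59619534e-02,  9.60471930e+01]))
before 482 blue s range -6.5 3.25 white inside [-3.   -0.25]
before 485 blue s range -6.25 3.0 white inside [-3.   -0.25]
before 488 blue s range -6.0 3.0 white inside [-3.   -0.25]
before around [257.  125.9] red px []
now 482 blue s range -6.75 3.25 white inside [-3.5 -1. ]
now 485 blue s range -6.75 3.25 white inside [-3.5  -0.75]
now 488 blue s range -6.5 3.0 white inside [-3.25 -0.75]
now around [246.  161.6] red px []
[-2.61251744  5.18033327  8.36965747] 59.97369110584259 [522.27127916  -1.49506998  92.76849658]
```

Emit:
play_rows --motion '[[[0,0,0.02,0,0,0],[0,0,0.02,0,0,0],[0,0,0.02,0,0,0],[0,0,0.02,0,0,0],[0,0,0.02,0,0,0]]]'

```text
time: 22.45
tool_pos: [522.3, -1.5, 92.8]
tcp_rot: [179.9, -0.0, 96.0]
ft_force: [-3.3, 5.0, 11.5]
finger_gap: 26.9
grip_force: 60.4
```

Emit:
play_rows --motion '[[[0,0,0,0,0,0],[0,0,0,0,0,0],[0,0,0,0,0,0],[0,0,0,0,0,0],[0,0,0,0,0,0]]]'

```text
time: 22.95
tool_pos: [522.3, -1.5, 92.7]
tcp_rot: [179.9, -0.0, 96.0]
ft_force: [-3.6, 5.6, 11.3]
finger_gap: 27.1
grip_force: 60.4
```

Emit:
play_rows --motion '[[[0,0,-0.02,0,0,0],[0,0,-0.02,0,0,0],[0,0,-0.02,0,0,0]]]'

```text
time: 23.25
tool_pos: [522.3, -1.5, 92.8]
tcp_rot: [179.9, -0.0, 96.0]
ft_force: [-2.2, 5.0, 8.7]
finger_gap: 26.9
grip_force: 60.2
```

```bash
python3 -c "
from bench import job,sensors
print(sensors.sense()['ft_force']); print(job.hand_in())"
```

```text
[-2.17118625  4.95196564  8.71092713]
the job is handed in; nothing more can be done
None
```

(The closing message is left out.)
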